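Close the wrench's jaw on the door stop's foot nut and tighten it

ROBOT

A 7-joint arm with a two-finger parallel gripper is mounted at the origin on the work surface. World frame = base frame: x ahead of the robot, y to its left, z up, the work surface at z = 0. Lengths are in m, angles in rad, forces in N, time in s.
With the tool pointing down it reaches from about 0.4 to 0.925 m from the base axis. Payload 5.6 kg.
Tool frame: the origin (TCP) lies at the very end of the fingers, on their centre line; the grasp point (between the pads) lies 19 mm behind it (ctrl.tcp_to_grasp is the distance from the TCP to the grasp point, in m); z points along the fingers, x is the direction in which the jaws open and shut, and the axes are right-handed (so a half turn about z gives the same grasp; the last joint's range is limited). The gripper opens to 85 mm and grips with 20 to 120 N. Pads are 22 mm wide; open, the fingers measure 114 mm over their backs; the gripper's body (76 mm by 85 mm) begins 54 mm behind the grasp point. The pads swing forward as they close: fully open they stand 13 mm farther back than shut.
Start: joints at [-1.304, 0.468, -0.012, 1.603, 0.006, 1.071, -0.056], TCP at [0.198, 0.619, 0.231] pointing down, gripper open.
Joint ranges: [-2.53, 2.53], [-0.31, 2.02], [-1.57, 1.55], [0.28, 2.44], [-1.29, 4.43], [0.15, 1.84], [-2.92, 2.92]. Speed limits (rad/s): [2.57, 2.57, 3.14, 3.14, 3.14, 3.14, 3.14].

INTERFACE

Orientations are given as a rotation vector (axis times angle).
In Python, from bench import ctrl gives the robot as it stands. The module is installed in compiled form; this text tells all that it offers.
- The arm moves only by the tool play_rows, never from a script. Its argument "motion" is a list of rows, each a list of 2 entries, a list of its own where there are three numbers: the shift along the world's x, y, z in cm, then the turn about the world's z in rad. In form: [[[tx, ty, tz], yaw], ...]. A call has exactly 8 rows; each row is the pose to reach, as a shift and turn from the pose measured when the call began; what a row does not reach only later rows make up. A row lasts 1/12 s, in which the tool goes at most 41.7 mm and 7.16 degrees, less where a joint would pass 70% of its speed; a pose out of reach is approached as far as the arm can. A call with a gripper value outside its range is refused whole. "gripper" is the opening, from -1 (shut) to 1 (fully open), so that 0 is half open, set as the call begins (left out, the last holds). The fingers move at their own pace and stop on an object; "force" is the grip in N (left out, the last holds). Time passes only in rows, so rows that repeat a pose let the fingers close, or fill a call up. It gives the time, the measured TCP pose, the force and the opening at its end, in the units of the state.
- ctrl.get_state(): the state, without advancing time (a new reading comes with each control period).
- ctrl.snapshot(name): name is "side" or "top"; returns the picture (400x640x3 uint8, red, green, blue); there is no depth.
- ctrl.camera_info(name): a dict with "fx", "fy", "cx", "cy" (pixels), "rvec" (rotation vector, rad) and "tvec" (3), from world to camera coordinates, as OpenCV has them. Camera axes: x right, y down, z forward; pixel columns grow to the right and rows downward; lengths in m; the calibration is good to about 2 mm. A picture is of the moment at which its call begins. camera_info takes no time and is no camera call.
- ctrl.close_job(): hands the job in, once; it reports no verdict.
The state is a dict: "clock": time; "q": joint angles; "joint_vel": joint speeds; "joint_torque": joint torques, N m; "tool_pos": TCP position; "eef_rot": TCP orientation; "contact_force": force on the tool from outside, world axes, zero at the start; "moment": the same for the moment, N m; "opening": opening from 0.0 (shut) to 1.0 (fully open).
Only numpy, scipy, OpenCV 4.12 (cv2) and the standard library are available. Lean on these libraries where they do the work, as an engineer would, in place of code of your own. Each camera call takes 0.05 s, during which the arm holds its last target.

TASK

The chrome door stop on the shelf has a loose hexagonal foot nut, and an adjustable wrench lies open around it. Roll the wrench's worm with a light finger until the jaw sits snugly on the nut, and only then swing the handle clockwise (seen from above) until the nut comes up against its stop. Be gentle with the wrench (its worm is worn out of true, so follow it by feel and never lean on it), leave it lying snug on the nut, and do not disturb the other things.

Things in the scene. Friction and masses are not known exactly. Their poses are not given: they have to be found in the camera images.
- wrench: Steel adjustable wrench, 0.42 kg, lying flat and loose. Origin on the shelf, in the open mouth. x from handle to open end, y to the fixed jaw, z up. Handle 22 mm wide, 11 mm high, x -80 to -218 mm. Head 14 mm high, x -80 to +16, y -36 to +33 mm. Fixed jaw's flat at y = +16.3 mm; moving jaw on the -y side; throat wall at x = -19.5 mm.
- jaw (a joint): Travel of the moving jaw in m, growing as it closes: at 0 the flats are 32.7 mm apart, at 0.0027 they are 30 mm apart (on the nut). Moved only by the worm, 0.5 mm per rad. Starts between about -0.0008 and 0.0008. A load on the jaw over about 60 N drives it and the worm back: with the nut at its stop, pushing the handle's outer half with more than about 12 N can do so.
- worm (a joint): Roll of the worm in rad, growing as the jaw closes; 0 goes with jaw 0; no end stops of its own. It stays where it is left; rolling it takes about 3.2 N at its rim plus what the jaw meets.
- worm_top (a point): Mean crown of the worm, in the wrench at x -44, y -6, z 20.8 mm: a knurled roller 19 mm across, 16 mm wide, axis along the wrench's y. It is worn and runs out of true: its crown rises and falls by 1.1 mm either way, so follow it by feel. A fingertip pressed on it (5 to 12 N) and dragged along the wrench's +x rolls it shut (9.5 mm = 1 rad, some strokes); when the jaw is snug the tip slips.
- handle_end (a point): Top of the handle near its end, at x = -205, y = 0, z = 11 mm in the wrench.
- throat (a point): Point in the wrench at x = 0, y = +1.3, z = 18 mm: lies at nut_top when the wrench is seated on the nut.
- doorstop: Fixed chrome door stop: a post 20 mm in diameter (rubber ring 25 mm) and 48 mm high standing on the shelf, with the hexagonal nut round its foot. Origin on the shelf, on the axis.
- nut_top (a point): Centre of the top of the hexagonal steel nut, 18 mm above the shelf. The nut is 30 mm across flats, 34.6 mm across corners, 16 mm high, and turns about the vertical axis of the door stop. The wrench's jaws lie roughly parallel with two of its flats at the start (within about 0.1 rad).
- nut (a joint): Turn of the nut in rad, growing clockwise from above; starts between 0 and 0.05, its hard stop (tight) is at 0.7. Turning takes about 0.25 N m; on reaching the stop the push rises.
- brush: Bystander: grey stain brush 190 mm long, lying; origin under its middle.
- scoops: Bystander: stack of nested white plastic scoops, 90 x 65 x 50 mm with handles; origin under the bowls' middle.
- bowl: Bystander: white ceramic bowl, 140 mm across, 60 mm high; origin under its middle.
- tin: Bystander: tin of stain, 72 mm across, 85 mm high; origin under its middle.
- wedge: Bystander: black rubber door wedge, 90 x 35 x 22 mm; origin under its middle.
- screwdriver: Bystander: black-handled screwdriver 190 mm long, lying; origin under its middle.
Things that resemble listed ones, but are neither listed nor needed, are in the scene too. What is meant by the doorstop is not blue or green, and is the smaller of those in its own colour.

How it is judged:
By the outcome, as a careful person would: the job done as asked, in the order asked, and still so for the second after the job is handed in, with the robot touching nothing.
It also fails if it takes over 72 s, if anything falls off the work surface, if the arm or the gripper's body presses on something with over 40 N, if the wrist force passes 120 N, or if a joint passes its speed limit or range.

## Working session

There is one attempt and no reset: what is moved stays moved. The work goes in short steps, Python scripts to look and compute and a tool call to move; the robot and the scene stay as the last step left them, time stands still between calls to the robot, and variables do not carry over. Pictures are saved under pics/ and viewed, and the job is handed in when it is done.

Besides the shell and the picture viewer there is one more tool, called after ">>>" by a JSON object that holds its "op" and its "data". play_rows: Moves the arm, as the interface text tells. Its arguments: {"type":"object","properties":{"motion":{"type":"array","items":{"type":"array"}},"gripper":{"type":"number"},"force":{"type":"number"}},"required":["motion"]}

```bash
mkdir -p pics
cat > h.py <<'E'
import numpy as np,cv2
from bench import ctrl
def cam(n):
    c=ctrl.camera_info(n);R=cv2.Rodrigues(np.array(c["rvec"],float))[0];t=np.array(c["tvec"],float).ravel()
    return c,R,t
def ray(n,u,v,z):
    c,R,t=cam(n);o=-R.T@t;d=R.T@np.array([(u-c["cx"])/c["fx"],(v-c["cy"])/c["fy"],1.]);return o+d*(z-o[2])/d[2]
def proj(n,p):
    c,R,t=cam(n);q=R@np.array(p,float)+t;return np.array([c["fx"]*q[0]/q[2]+c["cx"],c["fy"]*q[1]/q[2]+c["cy"]])
def snap(n,f):
    im=ctrl.snapshot(n);cv2.imwrite("pics/"+f,im[:,:,::-1]);return im
E
python3 - <<'E'
from h import *
for n in("top","side"):
    snap(n,n+"0.png");c,R,t=cam(n);print(n,c,-R.T@t)
s=ctrl.get_state();print({k:np.round(v,3) for k,v in s.items()})
E
```

```text
top {'fx': 473.8715764642153, 'fy': 473.8715764642153, 'cx': 318.00454164986076, 'cy': 202.45380771514033, 'rvec': array([ 2.18911436, -2.01256597,  0.22919752]), 'tvec': array([-0.01698758,  0.5883299 ,  1.09890925])} [0.33268527 0.01701377 1.20127151]
side {'fx': 365.1775688375683, 'fy': 365.1775688375683, 'cx': 311.59764272579804, 'cy': 198.02782554547267, 'rvec': array([ 0.02710632, -2.77581084,  1.42009955]), 'tvec': array([0.58647939, 0.0199878 , 0.90912509])} [0.56011452 0.74056442 0.55560965]
{'clock': np.float64(0.1), 'q': array([-1.304,  0.468, -0.012,  1.604,  0.006,  1.071, -0.056]), 'joint_vel': array([-0.001, -0.001, -0.001, -0.002, -0.001, -0.002,  0.001]), 'joint_torque': array([ 1.0000e-03, -5.3352e+01,  2.1000e-02, -2.5197e+01,  1.1000e-02,
        4.0000e-03,  0.0000e+00]), 'tool_pos': array([0.198, 0.619, 0.23 ]), 'eef_rot': array([ 2.537e+00,  1.851e+00, -2.000e-03]), 'contact_force': array([-0.081,  0.077, -0.107]), 'moment': array([-0.011, -0.011,  0.039]), 'opening': np.float64(1.0)}
```

View pics/top0.png

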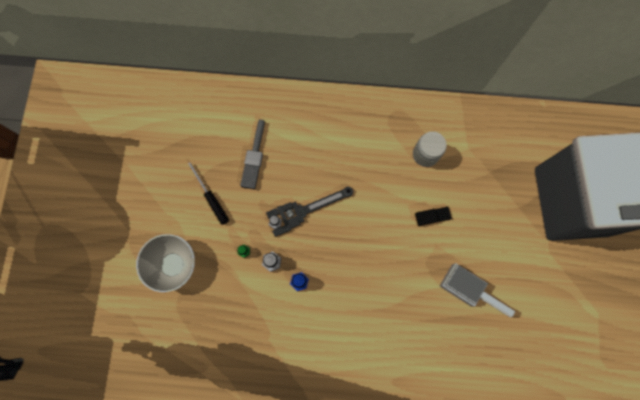

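View pics/side0.png

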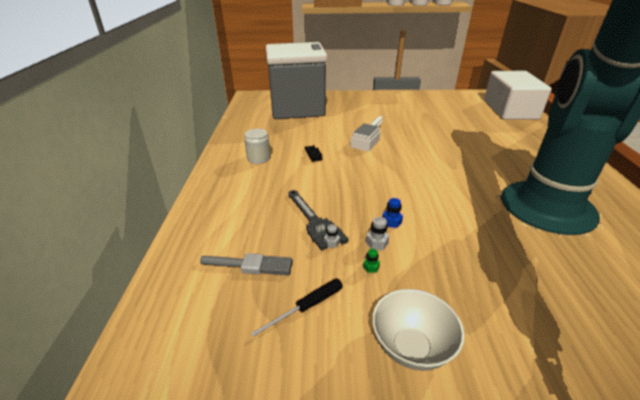

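Run:
```python
from h import *
a=cv2.imread("pics/top0.png")[170:280,230:370];b=cv2.imread("pics/side0.png")[180:280,270:410]
cv2.imwrite("pics/topc.png",cv2.resize(a,None,fx=5.7,fy=5.4,interpolation=cv2.INTER_CUBIC))
cv2.imwrite("pics/sidec.png",cv2.resize(b,None,fx=5.7,fy=5.7,interpolation=cv2.INTER_CUBIC))
for p in[(277,218,.048),(271,258,.06),(349,191,.011)]: print(ray("top",*p))
print(ray("side",332,229,.048))
```

```text
[0.54370407 0.13050603 0.048     ]
[0.44295355 0.13369013 0.06      ]
[ 0.63696082 -0.04428017  0.011     ]
[0.53884564 0.14921211 0.048     ]
```

View pics/topc.png

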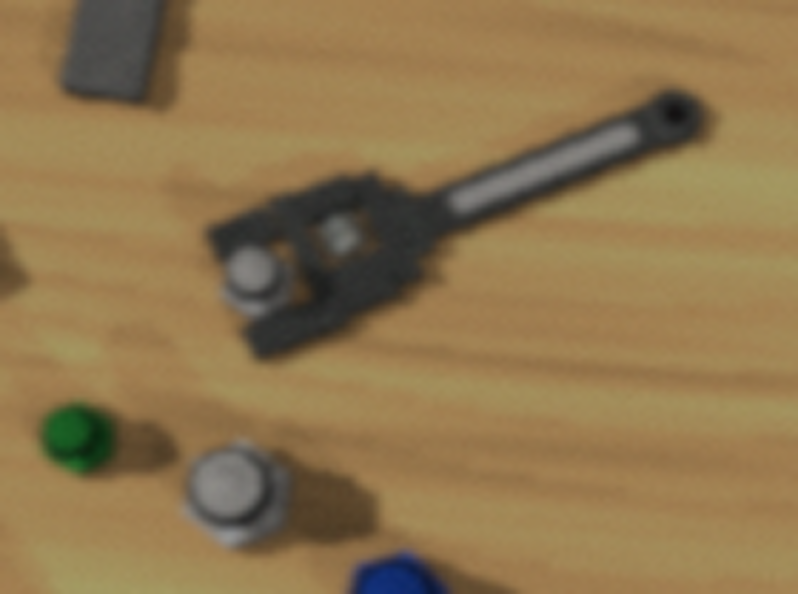

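View pics/sidec.png

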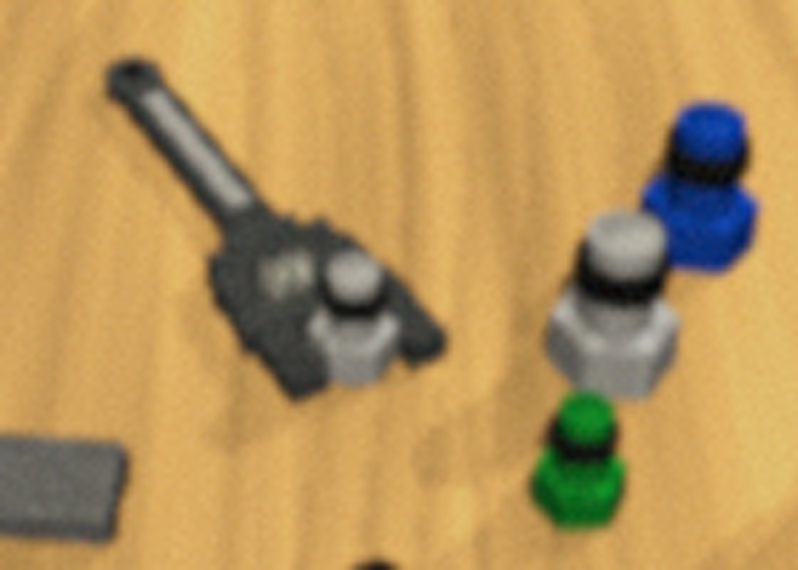

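Run:
```python
from h import *
for n,(r0,r1,c0,c1) in {"top":(180,240,255,360),"side":(185,255,280,350)}.items():
    im=cv2.imread(f"pics/{n}0.png")[r0:r1,c0:c1]; hsv=cv2.cvtColor(im,cv2.COLOR_BGR2HSV)
    m=((hsv[...,1]<60)&(hsv[...,2]>90)).astype(np.uint8)
    k,l,s,c=cv2.connectedComponentsWithStats(m)
    for i in range(1,k):
        if s[i,4]>3:
            pts=np.argwhere(l==i)[:,::-1].astype(np.float32)
            print(n,"bright",s[i]+[c0,r0,0,0,0],c[i]+[c0,r0],cv2.minAreaRect(pts)[1:] , pts[pts[:,0].argmax()]+[c0,r0],pts[pts[:,0].argmin()]+[c0,r0])
            for z in (.011,.018,.0208,.048): print("   ",z,ray(n,*(c[i]+[c0,r0]),z)[:2].round(4))
    d=((hsv[...,2]<85)).astype(np.uint8)
    k,l,s,c=cv2.connectedComponentsWithStats(d)
    for i in range(1,k):
        if s[i,4]>3: print(n,"dark",s[i]+[c0,r0,0,0,0],c[i]+[c0,r0])
    # axis from handle: bright strip pca
```

```text
top bright [309 193  33  16 147] [324.82993197 200.52380952] ((4.307693004608154, 34.5384635925293), 67.38013458251953) [341. 194.] [309. 206.]
    0.011 [0.6065 0.0161]
    0.018 [0.6048 0.0161]
    0.0208 [0.6042 0.0161]
    0.048 [0.5979 0.0161]
top bright [288 211   4   6  19] [289.47368421 213.15789474] ((5.0, 3.0), 90.0) [291. 212.] [288. 211.]
    0.011 [0.5657 0.1036]
    0.018 [0.5643 0.1031]
    0.0208 [0.5638 0.1029]
    0.048 [0.5585 0.1009]
top bright [269 216   9  13  69] [273.07246377 221.13043478] ((7.589465618133545, 11.700427055358887), 18.434947967529297) [277. 218.] [269. 223.]
    0.011 [0.5415 0.1433]
    0.018 [0.5403 0.1426]
    0.0208 [0.5398 0.1423]
    0.048 [0.5351 0.1394]
top dark [255 180   3   9  18] [255.61111111 183.22222222]
top dark [ 267  187   86   49 1047] [298.48042025 213.00382044]
top dark [312 202   4   2   4] [313.5 202.5]
side bright [295 195  20  22 135] [304.07407407 205.65925926] ((26.247562408447266, 5.121475696563721), 50.194427490234375) [314. 214.] [295. 196.]
    0.011 [0.6048 0.0184]
    0.018 [0.6042 0.0276]
    0.0208 [0.604  0.0314]
    0.048 [0.6017 0.0674]
side bright [316 224   9   9  61] [320.         227.68852459] ((6.708203315734863, 9.391485214233398), 63.43495178222656) [324. 225.] [316. 226.]
    0.011 [0.5647 0.1018]
    0.018 [0.5646 0.11  ]
    0.0208 [0.5646 0.1133]
    0.048 [0.5644 0.1452]
side bright [327 224  10   9  69] [331.46376812 227.89855072] ((9.192388534545898, 7.77817440032959), 45.0) [336. 227.] [327. 226.]
    0.011 [0.5384 0.1023]
    0.018 [0.5387 0.1105]
    0.0208 [0.5388 0.1138]
    0.048 [0.5399 0.1456]
side bright [324 234  16  13 140] [331.61428571 240.14285714] ((15.185907363891602, 11.811261177062988), 4.39870548248291) [339. 235.] [324. 236.]
    0.011 [0.5389 0.1435]
    0.018 [0.5391 0.1512]
    0.0208 [0.5392 0.1543]
    0.048 [0.5403 0.1841]
side dark [289 191  59  59 653] [318.2388974  227.14854518]
```

Run:
```python
from h import *
T={}
for n,(r0,r1,c0,c1),cut in (("top",(180,240,300,365),0),("side",(185,220,280,316),0)):
    im=cv2.imread(f"pics/{n}0.png")[r0:r1,c0:c1]; hsv=cv2.cvtColor(im,cv2.COLOR_BGR2HSV)
    m=((hsv[...,1]<60)&(hsv[...,2]>90)).astype(np.uint8)
    k,l,s,c=cv2.connectedComponentsWithStats(m);i=1+s[1:,4].argmax()
    P=np.array([ray(n,x+c0,y+r0,.011)[:2] for y,x in np.argwhere(l==i)])
    vx,vy,x0,y0=cv2.fitLine(P.astype(np.float32),cv2.DIST_L2,0,.01,.01).ravel()
    d=np.array([vx,vy]); d*=np.sign(d[1]); t=(P-[x0,y0])@d
    print(n,"strip mid",x0,y0,"dir deg",np.degrees(np.arctan2(d[1],d[0])),"extent",t.min(),t.max())
print("post top", ray("top",274.2,219.6,.048), ray("side",332.0,226.3,.048))
print("end hole", ray("top",348.4,190.4,.011), ray("side",270+132/5.7,180+78/5.7,.011))
for a in (117,118,119,116):
    x=np.array([np.cos(np.radians(a)),np.sin(np.radians(a))]);y=np.array([-x[1],x[0]])
    w=np.array([.5640,.1029])+.044*x+.006*y
    print(a,"origin by worm",w,"strip mid in wrench",(np.array([.6058,.017])-w)@x,(np.array([.6058,.017])-w)@y)
```

```text
top strip mid 0.60647684 0.016019283 dir deg 118.18828 extent -0.04526677692211381 0.04421795550015473
side strip mid 0.6050351 0.017828625 dir deg 117.78377 extent -0.049120034116284336 0.046343549979334035
post top [0.53911483 0.13699166 0.048     ] [0.53867662 0.14035775 0.048     ]
end hole [ 0.6384273 -0.0426205  0.011    ] [ 0.63532855 -0.03299701  0.011     ]
117 origin by worm [0.53867838 0.13938034] strip mid in wrench -0.1395142633168939 -0.004246288783446823
118 origin by worm [0.53804557 0.13893286] strip mid in wrench -0.1394691095510321 -0.002579602138195161
119 origin by worm [0.53742066 0.13847441] strip mid in wrench -0.13939487496957104 -0.0009139573792665041
116 origin by worm [0.53931891 0.13981671] strip mid in wrench -0.1395303225128819 -0.0059135096261234265
```

>>> {"op": "play_rows", "data": {"motion": [[[3, -4, 0], -0.1], [[6, -8, 0], -0.2], [[9, -12, 0], -0.3], [[12, -16, 0], -0.4], [[15, -20, 0], -0.5], [[18, -24, -1], -0.6], [[21, -28, -2], -0.7], [[23, -31, -3], -0.77]], "gripper": -1, "force": 30}}

```text
clock: 0.77
tool_pos: [0.3973, 0.3512, 0.2115]
eef_rot: [-3.049, -0.756, 0.001]
contact_force: [0.7, -0.7, 0.0]
opening: -0.003
```

>>> {"op": "play_rows", "data": {"motion": [[[3, -4, -1], 0], [[6, -8, -3], 0], [[9, -12, -6], 0], [[12, -16, -9], 0], [[14.5, -20, -12], 0], [[16.5, -24, -14], 0], [[17.1, -25.4, -15.5], 0], [[17.1, -25.4, -16.5], 0]]}}

```text
clock: 1.43
tool_pos: [0.562, 0.1088, 0.059]
eef_rot: [3.049, 0.755, 0.002]
contact_force: [0.4, -0.1, 0.1]
opening: 0.006
```

Run:
```python
from h import *
s=ctrl.get_state();print(s["tool_pos"],s["contact_force"],s["moment"],s["clock"])
a=snap("top","t1.png")[160:280,220:380,::-1];b=snap("side","s1.png")[160:280,240:400,::-1]
cv2.imwrite("pics/c1.png",cv2.resize(np.vstack([a,b]),None,fx=2.5*2*.99/1.0/2*1.0,fy=2.5,interpolation=cv2.INTER_CUBIC) if 0 else cv2.resize(np.hstack([a,b]),(800,300),interpolation=cv2.INTER_CUBIC))
```

```text
[0.56203492 0.10877135 0.05904166] [ 0.40866232 -0.12413811  0.14959403] [ 0.06211725 -0.04469083 -0.00342357] 1.4333
```

View pics/c1.png

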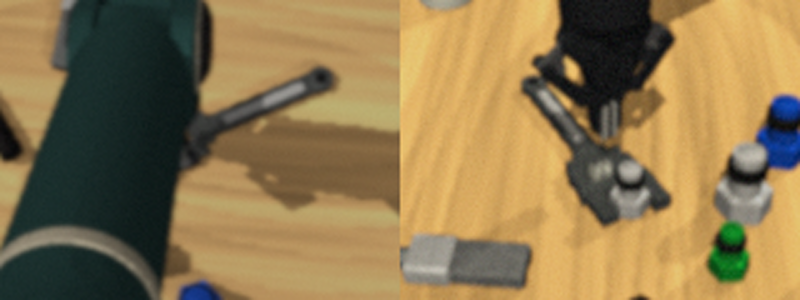

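Run:
```python
from h import *
s=ctrl.get_state();print(s["tool_pos"],s["contact_force"],s["clock"])
print(proj("side",[0.565,0.1035,.0208]),proj("side",s["tool_pos"]))
im=snap("side","s2.png")[170:250,270:390,::-1]
cv2.imwrite("pics/c2.png",cv2.resize(im,(780,520),interpolation=cv2.INTER_CUBIC))
```

```text
[0.55999594 0.10288972 0.05536832] [-0.57102186 -1.09132691  0.11420403] 1.5333
[319.84975244 224.87572043] [322.11335268 212.73759435]
```

View pics/c2.png

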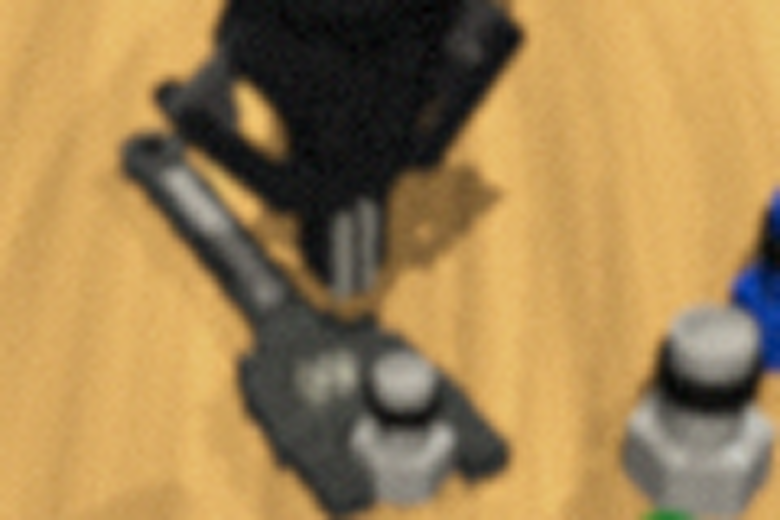

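>>> {"op": "play_rows", "data": {"motion": [[[0.4, -0.3, -0.5], 0], [[0.8, -0.6, -1.2], 0], [[0.8, -0.6, -2.0], 0], [[0.8, -0.6, -2.5], 0], [[0.8, -0.6, -2.5], 0], [[0.8, -0.6, -2.5], 0], [[0.8, -0.6, -2.5], 0], [[0.8, -0.6, -2.5], 0]]}}

```text
clock: 2.25
tool_pos: [0.5679, 0.101, 0.0324]
eef_rot: [3.05, 0.747, -0.008]
contact_force: [-0.2, 0.3, 0.4]
opening: -0.004
```

>>> {"op": "play_rows", "data": {"motion": [[[0, -0.3, -0.2], 0], [[0, -0.3, -0.4], 0], [[0, -0.3, -0.6], 0], [[0, -0.3, -0.7], 0], [[0, -0.3, -0.8], 0], [[0, -0.3, -0.9], 0], [[0, -0.3, -1.0], 0], [[0, -0.3, -1.0], 0]]}}

```text
clock: 2.92
tool_pos: [0.5678, 0.098, 0.0221]
eef_rot: [3.05, 0.747, -0.008]
contact_force: [0.7, -0.4, -0.9]
opening: 0.003
```

>>> {"op": "play_rows", "data": {"motion": [[[0, 0, -0.05], 0], [[0, 0, -0.1], 0], [[0, 0, -0.15], 0], [[0, 0, -0.15], 0], [[0, 0, -0.2], 0], [[0, 0, -0.2], 0], [[0, 0, -0.2], 0], [[0, 0, -0.2], 0]]}}

```text
clock: 3.58
tool_pos: [0.568, 0.0981, 0.0217]
eef_rot: [3.05, 0.747, -0.008]
contact_force: [-4.2, -0.9, 13.8]
opening: -0.002
```

>>> {"op": "play_rows", "data": {"motion": [[[0, 0, -0.08], 0], [[-0.04, 0.08, -0.08], 0], [[-0.08, 0.15, -0.08], 0], [[-0.12, 0.23, -0.08], 0], [[-0.16, 0.3, -0.08], 0], [[-0.2, 0.38, -0.08], 0], [[-0.24, 0.45, -0.08], 0], [[-0.24, 0.45, -0.08], 0]]}}

```text
clock: 4.25
tool_pos: [0.5663, 0.1011, 0.0217]
eef_rot: [3.049, 0.746, -0.006]
contact_force: [-1.6, -3.8, 6.2]
opening: -0.001
```

>>> {"op": "play_rows", "data": {"motion": [[[-0.04, 0.08, -0.09], 0], [[-0.08, 0.16, -0.09], 0], [[-0.12, 0.24, -0.09], 0], [[-0.16, 0.32, -0.09], 0], [[-0.2, 0.39, -0.09], 0], [[-0.24, 0.46, -0.09], 0], [[-0.28, 0.53, -0.09], 0], [[-0.28, 0.53, -0.09], 0]]}}

```text
clock: 4.92
tool_pos: [0.5641, 0.1052, 0.0215]
eef_rot: [3.048, 0.744, -0.005]
contact_force: [-1.4, -3.1, 6.2]
opening: -0.001
```

>>> {"op": "play_rows", "data": {"motion": [[[-0.04, 0.08, -0.1], 0], [[-0.08, 0.16, -0.1], 0], [[-0.12, 0.24, -0.1], 0], [[-0.16, 0.32, -0.1], 0], [[-0.2, 0.39, -0.1], 0], [[-0.24, 0.46, -0.1], 0], [[-0.28, 0.53, -0.1], 0], [[-0.28, 0.53, -0.1], 0]]}}

```text
clock: 5.58
tool_pos: [0.5617, 0.1096, 0.021]
eef_rot: [3.048, 0.743, -0.004]
contact_force: [-0.8, -3.1, 5.5]
opening: -0.001
```

>>> {"op": "play_rows", "data": {"motion": [[[-0.03, 0.06, -0.12], 0], [[-0.06, 0.12, -0.12], 0], [[-0.1, 0.18, -0.13], 0], [[-0.13, 0.24, -0.13], 0], [[-0.16, 0.3, -0.14], 0], [[-0.19, 0.36, -0.14], 0], [[-0.22, 0.41, -0.14], 0], [[-0.22, 0.41, -0.14], 0]]}}

```text
clock: 6.25
tool_pos: [0.5598, 0.1134, 0.0199]
eef_rot: [3.048, 0.742, -0.004]
contact_force: [-1.5, -1.7, 6.2]
opening: -0.003
```

>>> {"op": "play_rows", "data": {"motion": [[[0, 0, 0.5], 0], [[0.1, -0.2, 0.7], 0], [[0.45, -0.85, 0.7], 0], [[0.85, -1.6, 0.7], 0], [[0.87, -1.65, 0.6], 0], [[0.87, -1.65, 0.3], 0], [[0.87, -1.65, 0.1], 0], [[0.87, -1.65, 0], 0]]}}

```text
clock: 6.92
tool_pos: [0.5685, 0.0966, 0.0201]
eef_rot: [3.048, 0.742, -0.004]
contact_force: [-3.4, -2.1, 13.3]
opening: -0.0
```

>>> {"op": "play_rows", "data": {"motion": [[[0, 0, -0.03], 0], [[0, 0, -0.06], 0], [[0, 0, -0.08], 0], [[0, 0, -0.1], 0], [[0, 0, -0.1], 0], [[0, 0, -0.1], 0], [[0, 0, -0.1], 0], [[0, 0, -0.1], 0]]}}

```text
clock: 7.58
tool_pos: [0.5685, 0.0966, 0.0201]
eef_rot: [3.048, 0.743, -0.005]
contact_force: [-3.8, -2.6, 12.0]
opening: -0.002
```

>>> {"op": "play_rows", "data": {"motion": [[[-0.04, 0.08, -0.07], 0], [[-0.09, 0.17, -0.07], 0], [[-0.14, 0.26, -0.07], 0], [[-0.19, 0.35, -0.08], 0], [[-0.24, 0.44, -0.08], 0], [[-0.28, 0.52, -0.08], 0], [[-0.32, 0.6, -0.08], 0], [[-0.32, 0.6, -0.08], 0]]}}

```text
clock: 8.25
tool_pos: [0.5658, 0.1015, 0.0199]
eef_rot: [3.047, 0.742, -0.003]
contact_force: [-0.3, -3.7, 7.3]
opening: -0.0
```

>>> {"op": "play_rows", "data": {"motion": [[[-0.05, 0.1, -0.08], 0], [[-0.1, 0.2, -0.08], 0], [[-0.15, 0.29, -0.08], 0], [[-0.2, 0.38, -0.08], 0], [[-0.25, 0.47, -0.08], 0], [[-0.29, 0.55, -0.08], 0], [[-0.33, 0.62, -0.08], 0], [[-0.33, 0.62, -0.08], 0]]}}

```text
clock: 8.92
tool_pos: [0.5631, 0.1063, 0.0196]
eef_rot: [3.046, 0.74, -0.002]
contact_force: [-0.7, -4.1, 6.3]
opening: 0.006
```

>>> {"op": "play_rows", "data": {"motion": [[[-0.05, 0.1, -0.08], 0], [[-0.1, 0.2, -0.08], 0], [[-0.15, 0.29, -0.08], 0], [[-0.2, 0.38, -0.08], 0], [[-0.25, 0.47, -0.08], 0], [[-0.29, 0.55, -0.08], 0], [[-0.33, 0.62, -0.08], 0], [[-0.33, 0.62, -0.08], 0]]}}

```text
clock: 9.58
tool_pos: [0.5604, 0.1117, 0.0193]
eef_rot: [3.045, 0.739, -0.001]
contact_force: [0.1, -2.4, 4.6]
opening: -0.0
```

>>> {"op": "play_rows", "data": {"motion": [[[0, 0, 0.5], 0], [[0.1, -0.2, 0.7], 0], [[0.45, -0.85, 0.7], 0], [[0.8, -1.5, 0.7], 0], [[0.82, -1.55, 0.5], 0], [[0.82, -1.55, 0.25], 0], [[0.82, -1.55, 0.1], 0], [[0.82, -1.55, 0.05], 0]]}}

```text
clock: 10.25
tool_pos: [0.5685, 0.0959, 0.0198]
eef_rot: [3.045, 0.739, -0.002]
contact_force: [-2.1, -2.0, 7.5]
opening: -0.001
```

Run:
```python
from h import *
s=ctrl.get_state();print(s["tool_pos"],s["contact_force"],s["moment"],s["clock"])
im=snap("side","s3.png")[170:250,270:390,::-1]
cv2.imwrite("pics/c3.png",cv2.resize(im,(780,520),interpolation=cv2.INTER_CUBIC))
```

```text
[0.56850291 0.09589783 0.0198397 ] [-2.05209137 -2.04218266  7.4584184 ] [-0.36281537  0.42893637  0.03372622] 10.25
```

View pics/c3.png

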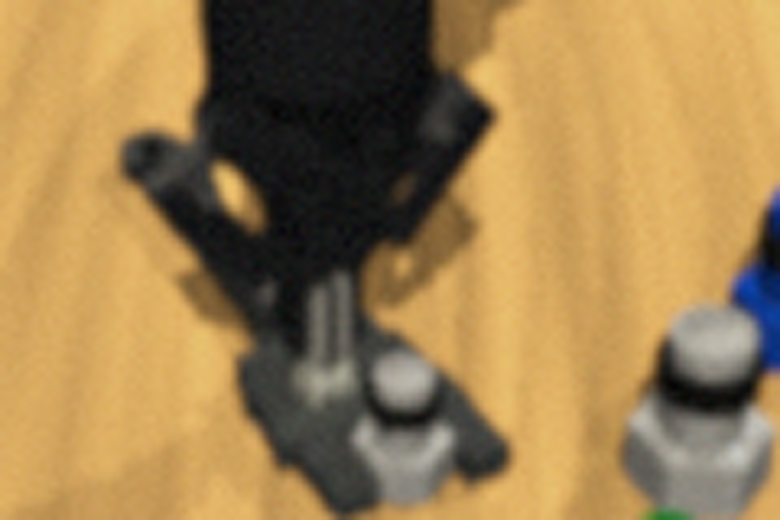

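>>> {"op": "play_rows", "data": {"motion": [[[-0.05, 0.1, -0.07], 0], [[-0.1, 0.2, -0.07], 0], [[-0.15, 0.29, -0.07], 0], [[-0.2, 0.38, -0.07], 0], [[-0.25, 0.47, -0.07], 0], [[-0.29, 0.55, -0.07], 0], [[-0.33, 0.62, -0.07], 0], [[-0.33, 0.62, -0.07], 0]]}}

```text
clock: 10.97
tool_pos: [0.5663, 0.1, 0.0202]
eef_rot: [3.043, 0.737, 0.001]
contact_force: [-0.9, -5.5, 9.1]
opening: -0.002
```

>>> {"op": "play_rows", "data": {"motion": [[[-0.05, 0.1, -0.05], 0], [[-0.1, 0.2, -0.05], 0], [[-0.15, 0.29, -0.05], 0], [[-0.2, 0.38, -0.05], 0], [[-0.23, 0.44, -0.05], 0], [[-0.25, 0.48, -0.05], 0], [[-0.25, 0.48, -0.05], 0], [[-0.25, 0.48, -0.05], 0]]}}

```text
clock: 11.63
tool_pos: [0.5649, 0.1031, 0.0206]
eef_rot: [3.041, 0.735, 0.003]
contact_force: [-0.8, -4.5, 7.3]
opening: -0.001
```

>>> {"op": "play_rows", "data": {"motion": [[[-0.06, 0.12, -0.06], 0], [[-0.12, 0.24, -0.06], 0], [[-0.18, 0.34, -0.05], 0], [[-0.23, 0.44, -0.05], 0], [[-0.28, 0.52, -0.05], 0], [[-0.31, 0.58, -0.05], 0], [[-0.31, 0.58, -0.05], 0], [[-0.31, 0.58, -0.05], 0]]}}

```text
clock: 12.3
tool_pos: [0.5628, 0.1073, 0.021]
eef_rot: [3.04, 0.733, 0.005]
contact_force: [-0.8, -4.2, 10.3]
opening: 0.004
```

>>> {"op": "play_rows", "data": {"motion": [[[-0.06, 0.12, -0.03], 0], [[-0.12, 0.24, -0.03], 0], [[-0.18, 0.34, -0.03], 0], [[-0.23, 0.44, -0.03], 0], [[-0.26, 0.5, -0.03], 0], [[-0.28, 0.53, -0.03], 0], [[-0.28, 0.53, -0.03], 0], [[-0.28, 0.53, -0.03], 0]]}}

```text
clock: 12.97
tool_pos: [0.5595, 0.1135, 0.0203]
eef_rot: [3.04, 0.734, 0.004]
contact_force: [0.3, 0.6, 0.7]
opening: -0.001
```

>>> {"op": "play_rows", "data": {"motion": [[[0, 0, 0.5], 0], [[0.1, -0.2, 0.7], 0], [[0.45, -0.85, 0.7], 0], [[0.85, -1.6, 0.7], 0], [[0.88, -1.67, 0.5], 0], [[0.88, -1.67, 0.25], 0], [[0.88, -1.67, 0.15], 0], [[0.88, -1.67, 0.1], 0]]}}

```text
clock: 13.63
tool_pos: [0.5683, 0.096, 0.0215]
eef_rot: [3.04, 0.733, 0.003]
contact_force: [-2.1, -3.8, 8.4]
opening: -0.002
```

>>> {"op": "play_rows", "data": {"motion": [[[-0.05, 0.1, -0.06], 0], [[-0.1, 0.2, -0.06], 0], [[-0.15, 0.29, -0.06], 0], [[-0.2, 0.38, -0.06], 0], [[-0.24, 0.45, -0.06], 0], [[-0.27, 0.51, -0.06], 0], [[-0.27, 0.51, -0.06], 0], [[-0.27, 0.51, -0.06], 0]]}}

```text
clock: 14.3
tool_pos: [0.5665, 0.0996, 0.0217]
eef_rot: [3.039, 0.732, 0.005]
contact_force: [-0.4, -4.5, 8.5]
opening: 0.002
```

>>> {"op": "play_rows", "data": {"motion": [[[-0.06, 0.12, -0.07], 0], [[-0.12, 0.22, -0.07], 0], [[-0.17, 0.32, -0.07], 0], [[-0.22, 0.41, -0.07], 0], [[-0.26, 0.49, -0.07], 0], [[-0.29, 0.55, -0.07], 0], [[-0.29, 0.55, -0.07], 0], [[-0.29, 0.55, -0.07], 0]]}}

```text
clock: 14.97
tool_pos: [0.5643, 0.104, 0.0218]
eef_rot: [3.038, 0.73, 0.007]
contact_force: [0.2, -3.5, 8.4]
opening: 0.002
```

>>> {"op": "play_rows", "data": {"motion": [[[-0.06, 0.12, -0.07], 0], [[-0.12, 0.22, -0.07], 0], [[-0.17, 0.32, -0.07], 0], [[-0.22, 0.41, -0.07], 0], [[-0.26, 0.49, -0.07], 0], [[-0.29, 0.55, -0.07], 0], [[-0.29, 0.55, -0.07], 0], [[-0.29, 0.55, -0.07], 0]]}}

```text
clock: 15.63
tool_pos: [0.562, 0.1086, 0.0216]
eef_rot: [3.037, 0.729, 0.008]
contact_force: [-0.3, -2.4, 5.9]
opening: 0.0
```

>>> {"op": "play_rows", "data": {"motion": [[[0, 0, 0.5], 0], [[0.1, -0.2, 0.7], 0], [[0.4, -0.75, 0.7], 0], [[0.62, -1.18, 0.7], 0], [[0.64, -1.22, 0.5], 0], [[0.64, -1.22, 0.2], 0], [[0.64, -1.22, 0.0], 0], [[0.64, -1.22, -0.06], 0]]}}

```text
clock: 16.3
tool_pos: [0.5685, 0.0961, 0.0215]
eef_rot: [3.037, 0.729, 0.008]
contact_force: [-3.0, -1.7, 13.0]
opening: 0.001
```

>>> {"op": "play_rows", "data": {"motion": [[[-0.06, 0.12, -0.05], 0], [[-0.12, 0.22, -0.05], 0], [[-0.17, 0.32, -0.05], 0], [[-0.22, 0.41, -0.05], 0], [[-0.26, 0.49, -0.05], 0], [[-0.29, 0.55, -0.05], 0], [[-0.29, 0.55, -0.05], 0], [[-0.29, 0.55, -0.05], 0]]}}

```text
clock: 16.97
tool_pos: [0.5661, 0.1006, 0.0215]
eef_rot: [3.036, 0.728, 0.008]
contact_force: [-0.2, -3.4, 7.1]
opening: 0.003
```

>>> {"op": "play_rows", "data": {"motion": [[[-0.06, 0.12, -0.07], 0], [[-0.12, 0.22, -0.07], 0], [[-0.17, 0.32, -0.07], 0], [[-0.22, 0.41, -0.07], 0], [[-0.26, 0.49, -0.07], 0], [[-0.29, 0.55, -0.07], 0], [[-0.29, 0.55, -0.07], 0], [[-0.29, 0.55, -0.07], 0]]}}

```text
clock: 17.63
tool_pos: [0.5637, 0.1058, 0.021]
eef_rot: [3.036, 0.728, 0.01]
contact_force: [1.3, -4.5, 5.0]
opening: 0.003
```

>>> {"op": "play_rows", "data": {"motion": [[[-0.05, 0.1, -0.08], 0], [[-0.1, 0.2, -0.08], 0], [[-0.15, 0.28, -0.08], 0], [[-0.19, 0.35, -0.08], 0], [[-0.22, 0.41, -0.08], 0], [[-0.24, 0.45, -0.08], 0], [[-0.24, 0.45, -0.08], 0], [[-0.24, 0.45, -0.08], 0]]}}

```text
clock: 18.3
tool_pos: [0.5616, 0.1099, 0.0203]
eef_rot: [3.036, 0.727, 0.011]
contact_force: [1.2, -3.7, 4.7]
opening: -0.001
```

>>> {"op": "play_rows", "data": {"motion": [[[0, 0, 0.5], 0], [[0.1, -0.2, 0.7], 0], [[0.4, -0.75, 0.7], 0], [[0.66, -1.25, 0.7], 0], [[0.68, -1.29, 0.5], 0], [[0.68, -1.29, 0.2], 0], [[0.68, -1.29, 0.07], 0], [[0.68, -1.29, 0.03], 0]]}}

```text
clock: 18.97
tool_pos: [0.5682, 0.0967, 0.0205]
eef_rot: [3.036, 0.727, 0.009]
contact_force: [-1.9, -2.0, 5.4]
opening: -0.001
```

>>> {"op": "play_rows", "data": {"motion": [[[-0.06, 0.12, -0.06], 0], [[-0.12, 0.22, -0.06], 0], [[-0.17, 0.32, -0.06], 0], [[-0.22, 0.41, -0.06], 0], [[-0.26, 0.49, -0.06], 0], [[-0.29, 0.55, -0.06], 0], [[-0.29, 0.55, -0.06], 0], [[-0.29, 0.55, -0.06], 0]]}}

```text
clock: 19.63
tool_pos: [0.5665, 0.1014, 0.0205]
eef_rot: [3.035, 0.726, 0.013]
contact_force: [1.8, -3.2, 4.9]
opening: -0.001
```

>>> {"op": "play_rows", "data": {"motion": [[[-0.06, 0.12, -0.1], 0], [[-0.12, 0.22, -0.1], 0], [[-0.17, 0.32, -0.1], 0], [[-0.22, 0.41, -0.1], 0], [[-0.26, 0.49, -0.1], 0], [[-0.29, 0.55, -0.1], 0], [[-0.29, 0.55, -0.1], 0], [[-0.29, 0.55, -0.1], 0]]}}

```text
clock: 20.3
tool_pos: [0.5647, 0.106, 0.0201]
eef_rot: [3.034, 0.725, 0.015]
contact_force: [0.3, -4.4, 6.0]
opening: 0.001
```

>>> {"op": "play_rows", "data": {"motion": [[[-0.08, 0.1, -0.12], 0], [[-0.15, 0.2, -0.12], 0], [[-0.2, 0.28, -0.12], 0], [[-0.25, 0.35, -0.12], 0], [[-0.28, 0.41, -0.12], 0], [[-0.3, 0.45, -0.12], 0], [[-0.3, 0.45, -0.12], 0], [[-0.3, 0.45, -0.12], 0]]}}

```text
clock: 20.97
tool_pos: [0.5632, 0.1091, 0.0198]
eef_rot: [3.032, 0.723, 0.019]
contact_force: [0.7, -4.5, 7.0]
opening: -0.003
```

>>> {"op": "play_rows", "data": {"motion": [[[0, 0, 0.5], 0], [[0.1, -0.2, 0.7], 0], [[0.3, -0.75, 0.7], 0], [[0.5, -1.15, 0.7], 0], [[0.53, -1.22, 0.5], 0], [[0.53, -1.22, 0.2], 0], [[0.53, -1.22, 0.06], 0], [[0.53, -1.22, 0], 0]]}}

```text
clock: 21.63
tool_pos: [0.5683, 0.0967, 0.0199]
eef_rot: [3.032, 0.723, 0.018]
contact_force: [-2.9, -2.4, 11.1]
opening: 0.0
```

>>> {"op": "play_rows", "data": {"motion": [[[-0.06, 0.12, -0.08], 0], [[-0.12, 0.22, -0.08], 0], [[-0.17, 0.32, -0.08], 0], [[-0.22, 0.41, -0.08], 0], [[-0.26, 0.49, -0.08], 0], [[-0.29, 0.55, -0.08], 0], [[-0.29, 0.55, -0.08], 0], [[-0.29, 0.55, -0.08], 0]]}}

```text
clock: 22.3
tool_pos: [0.5671, 0.1006, 0.02]
eef_rot: [3.031, 0.721, 0.022]
contact_force: [1.2, -5.0, 6.6]
opening: 0.002
```

>>> {"op": "play_rows", "data": {"motion": [[[-0.08, 0.12, -0.09], 0], [[-0.15, 0.22, -0.09], 0], [[-0.2, 0.32, -0.09], 0], [[-0.25, 0.41, -0.09], 0], [[-0.29, 0.49, -0.09], 0], [[-0.32, 0.55, -0.09], 0], [[-0.32, 0.55, -0.09], 0], [[-0.32, 0.55, -0.09], 0]]}}

```text
clock: 22.97
tool_pos: [0.5654, 0.1049, 0.0199]
eef_rot: [3.03, 0.719, 0.026]
contact_force: [0.7, -4.1, 6.4]
opening: -0.001
```

>>> {"op": "play_rows", "data": {"motion": [[[-0.08, 0.12, -0.09], 0], [[-0.15, 0.22, -0.09], 0], [[-0.2, 0.32, -0.09], 0], [[-0.25, 0.38, -0.09], 0], [[-0.29, 0.43, -0.09], 0], [[-0.29, 0.43, -0.09], 0], [[-0.29, 0.43, -0.09], 0], [[-0.29, 0.43, -0.09], 0]]}}

```text
clock: 23.63
tool_pos: [0.5642, 0.1081, 0.0198]
eef_rot: [3.028, 0.718, 0.031]
contact_force: [0.9, -2.3, 6.4]
opening: 0.003
```

>>> {"op": "play_rows", "data": {"motion": [[[0, 0, 0.5], 0], [[0.1, -0.2, 0.7], 0], [[0.25, -0.75, 0.7], 0], [[0.4, -1.1, 0.7], 0], [[0.42, -1.14, 0.5], 0], [[0.42, -1.14, 0.2], 0], [[0.42, -1.14, 0.06], 0], [[0.42, -1.14, 0], 0]]}}

```text
clock: 24.3
tool_pos: [0.5682, 0.0965, 0.0198]
eef_rot: [3.028, 0.718, 0.03]
contact_force: [-2.9, -1.7, 9.9]
opening: -0.001
```

>>> {"op": "play_rows", "data": {"motion": [[[-0.02, 0.04, -0.1], 0], [[-0.04, 0.08, -0.1], 0], [[-0.06, 0.12, -0.1], 0], [[-0.09, 0.17, -0.1], 0], [[-0.12, 0.22, -0.1], 0], [[-0.14, 0.26, -0.1], 0], [[-0.14, 0.26, -0.1], 0], [[-0.14, 0.26, -0.1], 0]]}}

```text
clock: 24.97
tool_pos: [0.5682, 0.0967, 0.0199]
eef_rot: [3.027, 0.715, 0.032]
contact_force: [0.4, -6.6, 9.6]
opening: 0.002
```

>>> {"op": "play_rows", "data": {"motion": [[[0, 0, 0.3], 0], [[0, 0, 1.0], 0], [[0.5, -1, 2.5], 0], [[1.5, -3, 4], 0], [[3, -6, 5], 0], [[5, -10, 5.5], 0], [[7, -13, 6], 0], [[8, -15, 6], 0]]}}

```text
clock: 25.63
tool_pos: [0.6508, -0.0576, 0.0819]
eef_rot: [3.025, 0.71, 0.038]
contact_force: [1.2, -0.5, 1.3]
opening: -0.001
```

Run:
```python
from h import *
t=snap("top","t4.png");s_=snap("side","s4.png")
s=ctrl.get_state();print(s["tool_pos"],s["contact_force"],s["eef_rot"],s["clock"])
a=t[160:260,220:360,::-1];b=s_[170:250,270:390,::-1]
cv2.imwrite("pics/c4.png",np.vstack([cv2.resize(a[:,:],(420,300),interpolation=cv2.INTER_CUBIC),cv2.resize(b,(420,280),interpolation=cv2.INTER_CUBIC)]))
```

```text
[ 0.64960108 -0.05901731  0.08075764] [-0.82201853  0.81164178 -0.82237732] [3.02554745 0.70385879 0.03469302] 25.7333
```

View pics/c4.png

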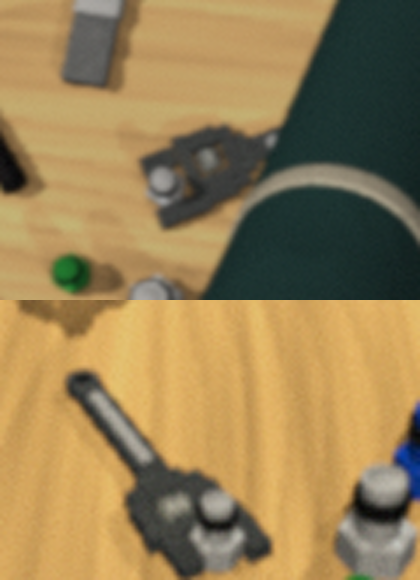

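```bash
cat >> h.py <<'E'
def strip(f,r=(185,220,270,330)):
    r0,r1,c0,c1=r
    im=cv2.imread(f)[r0:r1,c0:c1]; hsv=cv2.cvtColor(im,cv2.COLOR_BGR2HSV)
    m=((hsv[...,1]<60)&(hsv[...,2]>90)).astype(np.uint8)
    k,l,s,c=cv2.connectedComponentsWithStats(m);i=1+s[1:,4].argmax()
    P=np.array([ray("side",x+c0,y+r0,.011)[:2] for y,x in np.argwhere(l==i)])
    vx,vy,x0,y0=cv2.fitLine(P.astype(np.float32),cv2.DIST_L2,0,.01,.01).ravel()
    d=np.array([vx,vy]); d*=np.sign(d[1])
    print("strip mid",x0,y0,"dir",np.degrees(np.arctan2(d[1],d[0])),len(P))
    return np.array([x0,y0]),d
E
python3 - <<'E'
from h import *
strip("pics/side0.png",(185,220,280,316));m,d=strip("pics/s4.png",(185,220,280,316))
print("handle_end",m-d*.0655)
E
```

```text
strip mid 0.6050351 0.017828625 dir 117.78377 135
strip mid 0.6052737 0.017349107 dir 117.269066 136
handle_end [ 0.6352838  -0.04087152]
```

>>> {"op": "play_rows", "data": {"motion": [[[0.3, 1.5, -0.5], 0], [[0.7, 3, -1.5], 0], [[1, 4.1, -2.5], 0], [[1, 4.1, -4], 0], [[1, 4.1, -5], 0], [[1, 4.1, -5.5], 0], [[1, 4.1, -6], 0], [[1, 4.1, -6], 0]]}}

```text
clock: 26.4
tool_pos: [0.6585, -0.0189, 0.0192]
eef_rot: [3.026, 0.702, 0.031]
contact_force: [-0.5, -0.8, -0.4]
opening: -0.002
```

Run:
```python
from h import *
s_=snap("side","s5.png")
s=ctrl.get_state();print(s["tool_pos"],s["contact_force"],s["eef_rot"],s["clock"])
b=s_[140:240,250:390,::-1]
cv2.imwrite("pics/c5.png",cv2.resize(b,(770,550),interpolation=cv2.INTER_CUBIC))
```

```text
[ 0.65915282 -0.01888799  0.02014931] [-0.43944044 -0.35730536  0.18586125] [3.02560126 0.70218639 0.03287513] 26.45
```

View pics/c5.png

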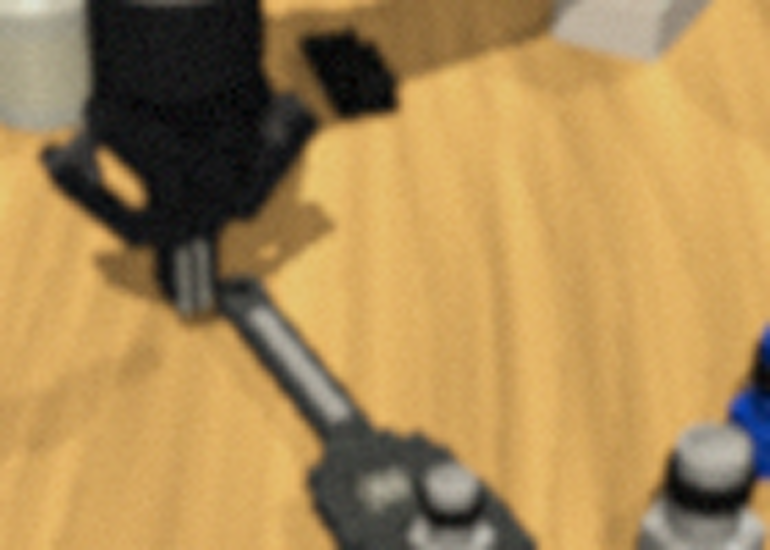

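>>> {"op": "play_rows", "data": {"motion": [[[0, 0, -0.3], 0], [[0, 0, -0.6], 0], [[0, 0, -0.9], 0], [[0, 0, -1.2], 0], [[0, 0, -1.4], 0], [[0, 0, -1.4], 0], [[0, 0, -1.4], 0], [[0, 0, -1.4], 0]]}}

```text
clock: 27.12
tool_pos: [0.6592, -0.0189, 0.0062]
eef_rot: [3.026, 0.702, 0.033]
contact_force: [-0.3, 0.2, 0.8]
opening: -0.002
```

>>> {"op": "play_rows", "data": {"motion": [[[-0.15, -0.08, 0], 0], [[-0.3, -0.16, 0], 0], [[-0.45, -0.23, 0], 0], [[-0.6, -0.3, 0], 0], [[-0.75, -0.38, 0], 0], [[-0.85, -0.44, 0], 0], [[-0.85, -0.44, 0], 0], [[-0.85, -0.44, 0], 0]]}}

```text
clock: 27.78
tool_pos: [0.6507, -0.0233, 0.0063]
eef_rot: [3.026, 0.702, 0.033]
contact_force: [0.1, -0.0, -1.0]
opening: -0.001
```

>>> {"op": "play_rows", "data": {"motion": [[[-0.1, -0.05, 0], 0], [[-0.2, -0.1, 0], 0], [[-0.3, -0.15, 0], 0], [[-0.4, -0.2, 0], 0], [[-0.5, -0.25, 0], 0], [[-0.55, -0.28, 0], 0], [[-0.55, -0.28, 0], 0], [[-0.55, -0.28, 0], 0]]}}

```text
clock: 28.45
tool_pos: [0.6454, -0.0263, 0.0064]
eef_rot: [3.025, 0.702, 0.034]
contact_force: [1.9, -0.4, -0.3]
opening: -0.001
```

Run:
```python
import numpy as np
c=np.array([.540,.1393])
for k in range(0,13):
    a=-np.radians(57.5)-.06*k
    p=c+.1963*np.array([np.cos(a),np.sin(a)]);
    q=c+.1963*np.array([np.cos(a-.06),np.sin(a-.06)])
    print(k,p.round(4),((q-p)*100).round(2))
```

```text
0 [ 0.6455 -0.0263] [-1.01 -0.6 ]
1 [ 0.6354 -0.0323] [-1.05 -0.54]
2 [ 0.6249 -0.0377] [-1.08 -0.48]
3 [ 0.6141 -0.0425] [-1.1  -0.41]
4 [ 0.6031 -0.0466] [-1.13 -0.34]
5 [ 0.5918 -0.05  ] [-1.14 -0.28]
6 [ 0.5804 -0.0528] [-1.16 -0.21]
7 [ 0.5688 -0.0549] [-1.17 -0.14]
8 [ 0.5571 -0.0563] [-1.18 -0.07]
9 [ 0.5453 -0.0569] [-1.18  0.  ]
10 [ 0.5336 -0.0569] [-1.18  0.07]
11 [ 0.5218 -0.0562] [-1.17  0.14]
12 [ 0.5101 -0.0547] [-1.16  0.21]
```

>>> {"op": "play_rows", "data": {"motion": [[[-0.15, -0.1, 0], -0.01], [[-0.3, -0.2, 0], -0.02], [[-0.45, -0.29, 0], -0.03], [[-0.6, -0.37, 0], -0.03], [[-0.75, -0.46, 0], -0.04], [[-0.9, -0.55, 0], -0.05], [[-1.0, -0.6, 0], -0.06], [[-1.0, -0.6, 0], -0.06]]}}

```text
clock: 29.12
tool_pos: [0.635, -0.0325, 0.0063]
eef_rot: [3.045, 0.609, 0.031]
contact_force: [1.1, 0.2, -1.0]
opening: 0.004
```

>>> {"op": "play_rows", "data": {"motion": [[[-0.2, -0.1, 0], -0.01], [[-0.35, -0.2, 0], -0.02], [[-0.5, -0.27, 0], -0.03], [[-0.65, -0.35, 0], -0.03], [[-0.8, -0.42, 0], -0.04], [[-0.95, -0.5, 0], -0.05], [[-1.05, -0.54, 0], -0.06], [[-1.15, -0.6, 0], -0.06]]}}

```text
clock: 29.78
tool_pos: [0.6235, -0.0385, 0.0064]
eef_rot: [3.061, 0.517, 0.03]
contact_force: [1.8, 0.9, -1.0]
opening: 0.001
```

Run:
```python
from h import *
s_=snap("side","s6.png")
s=ctrl.get_state();print(s["tool_pos"],s["contact_force"],s["eef_rot"],s["clock"])
b=s_[160:260,250:390,::-1]
cv2.imwrite("pics/c6.png",cv2.resize(b,(770,550),interpolation=cv2.INTER_CUBIC))
strip("pics/s6.png",(185,225,280,320))
```

```text
[ 0.62323833 -0.03856199  0.00637167] [2.15906056 1.650888   0.18054888] [3.06122401 0.51724834 0.02925599] 29.8333
strip mid 0.5860373 0.00907426 dir 108.6973 132
```

View pics/c6.png

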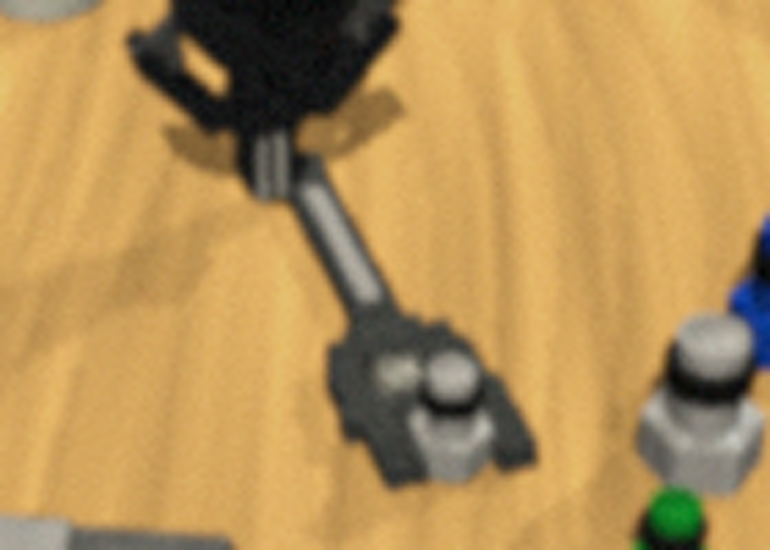

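>>> {"op": "play_rows", "data": {"motion": [[[-0.2, -0.1, 0], -0.01], [[-0.35, -0.16, 0], -0.02], [[-0.5, -0.22, 0], -0.03], [[-0.65, -0.28, 0], -0.03], [[-0.8, -0.34, 0], -0.04], [[-0.95, -0.41, 0], -0.05], [[-1.1, -0.47, 0], -0.06], [[-1.25, -0.52, 0], -0.07]]}}

```text
clock: 30.5
tool_pos: [0.6106, -0.0439, 0.0064]
eef_rot: [3.077, 0.408, 0.027]
contact_force: [1.9, -0.5, -0.4]
opening: -0.0
```

>>> {"op": "play_rows", "data": {"motion": [[[-0.2, -0.07, 0], -0.01], [[-0.35, -0.12, 0], -0.02], [[-0.5, -0.18, 0], -0.03], [[-0.65, -0.23, 0], -0.03], [[-0.8, -0.28, 0], -0.04], [[-0.95, -0.33, 0], -0.05], [[-1.1, -0.38, 0], -0.06], [[-1.25, -0.43, 0], -0.07]]}}

```text
clock: 31.17
tool_pos: [0.5979, -0.0484, 0.0064]
eef_rot: [3.089, 0.298, 0.025]
contact_force: [3.6, 0.3, -0.2]
opening: 0.004
```

>>> {"op": "play_rows", "data": {"motion": [[[-0.2, -0.05, 0], -0.01], [[-0.35, -0.09, 0], -0.02], [[-0.5, -0.13, 0], -0.03], [[-0.65, -0.17, 0], -0.03], [[-0.8, -0.2, 0], -0.04], [[-0.95, -0.23, 0], -0.05], [[-1.1, -0.26, 0], -0.06], [[-1.25, -0.3, 0], -0.07]]}}

```text
clock: 31.83
tool_pos: [0.5854, -0.0516, 0.0064]
eef_rot: [3.097, 0.188, 0.023]
contact_force: [2.7, -0.6, -1.2]
opening: -0.004
```

>>> {"op": "play_rows", "data": {"motion": [[[-0.2, -0.04, 0], -0.01], [[-0.35, -0.07, 0], -0.02], [[-0.5, -0.1, 0], -0.03], [[-0.65, -0.12, 0], -0.03], [[-0.8, -0.15, 0], -0.04], [[-0.95, -0.17, 0], -0.05], [[-1.1, -0.2, 0], -0.06], [[-1.25, -0.22, 0], -0.07]]}}

```text
clock: 32.5
tool_pos: [0.5728, -0.0539, 0.0064]
eef_rot: [3.101, 0.078, 0.021]
contact_force: [2.5, -1.4, -0.8]
opening: -0.001
```

>>> {"op": "play_rows", "data": {"motion": [[[-0.2, -0.02, 0], -0.01], [[-0.35, -0.04, 0], -0.02], [[-0.5, -0.06, 0], -0.03], [[-0.65, -0.08, 0], -0.03], [[-0.8, -0.1, 0], -0.04], [[-0.95, -0.12, 0], -0.05], [[-1.1, -0.14, 0], -0.06], [[-1.25, -0.15, 0], -0.07]]}}

```text
clock: 33.17
tool_pos: [0.5601, -0.0555, 0.0065]
eef_rot: [3.101, -0.032, 0.019]
contact_force: [2.5, -1.8, -0.6]
opening: -0.0
```

>>> {"op": "play_rows", "data": {"motion": [[[-0.15, -0.01, 0], -0.01], [[-0.3, -0.02, 0], -0.02], [[-0.45, -0.03, 0], -0.03], [[-0.6, -0.04, 0], -0.03], [[-0.75, -0.05, 0], -0.04], [[-0.9, -0.06, 0], -0.05], [[-1.0, -0.06, 0], -0.05], [[-1.0, -0.06, 0], -0.05]]}}

```text
clock: 33.83
tool_pos: [0.5498, -0.0561, 0.0064]
eef_rot: [3.099, -0.11, 0.017]
contact_force: [1.1, -1.6, -0.7]
opening: -0.0
```

Run:
```python
from h import *
s_=snap("side","s7.png")
s=ctrl.get_state();print(s["tool_pos"],s["contact_force"],s["eef_rot"],s["clock"])
b=s_[160:260,250:390,::-1]
cv2.imwrite("pics/c7.png",cv2.resize(b,(770,550),interpolation=cv2.INTER_CUBIC))
strip("pics/s7.png",(188,225,300,345))
```

```text
[ 0.54983368 -0.0559391   0.00640949] [ 0.71798241 -1.11192463 -0.12682034] [ 3.09941899 -0.10962578  0.01671111] 33.8833
strip mid 0.5332873 0.0020017924 dir 86.33303 132
```

View pics/c7.png

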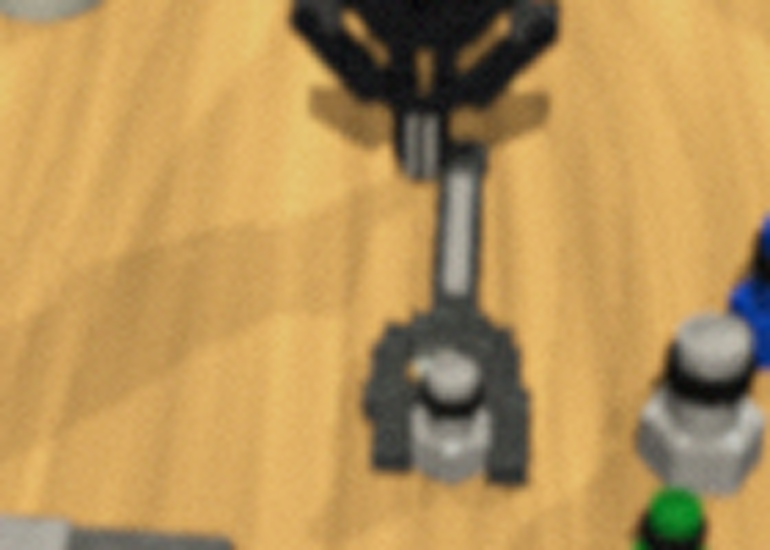

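>>> {"op": "play_rows", "data": {"motion": [[[-0.15, 0, 0], -0.01], [[-0.3, 0, 0], -0.02], [[-0.45, 0, 0], -0.03], [[-0.6, 0, 0], -0.03], [[-0.75, 0, 0], -0.04], [[-0.9, 0.01, 0], -0.05], [[-1.0, 0.02, 0], -0.05], [[-1.0, 0.02, 0], -0.05]]}}

```text
clock: 34.55
tool_pos: [0.5395, -0.0557, 0.0064]
eef_rot: [3.095, -0.187, 0.015]
contact_force: [2.0, -0.6, -1.3]
opening: 0.003
```

>>> {"op": "play_rows", "data": {"motion": [[[-0.1, 0, 0], -0.01], [[-0.2, 0, 0], -0.01], [[-0.3, 0.01, 0], -0.02], [[-0.4, 0.02, 0], -0.02], [[-0.45, 0.02, 0], -0.02], [[-0.5, 0.03, 0], -0.03], [[-0.5, 0.03, 0], -0.03], [[-0.5, 0.03, 0], -0.03]]}}

```text
clock: 35.22
tool_pos: [0.5343, -0.0554, 0.0064]
eef_rot: [3.092, -0.234, 0.013]
contact_force: [1.7, -1.6, -0.6]
opening: 0.0
```

>>> {"op": "play_rows", "data": {"motion": [[[-0.06, 0, 0], -0.01], [[-0.12, 0.01, 0], -0.01], [[-0.18, 0.02, 0], -0.01], [[-0.24, 0.02, 0], -0.01], [[-0.3, 0.02, 0], -0.02], [[-0.35, 0.03, 0], -0.02], [[-0.4, 0.03, 0], -0.02], [[-0.4, 0.03, 0], -0.02]]}}

```text
clock: 35.88
tool_pos: [0.5303, -0.055, 0.0064]
eef_rot: [3.09, -0.264, 0.012]
contact_force: [1.8, -1.5, -0.2]
opening: -0.0
```

>>> {"op": "play_rows", "data": {"motion": [[[-0.05, 0, 0], 0], [[-0.1, 0.01, 0], -0.01], [[-0.15, 0.01, 0], -0.01], [[-0.2, 0.02, 0], -0.01], [[-0.24, 0.02, 0], -0.01], [[-0.27, 0.03, 0], -0.01], [[-0.3, 0.03, 0], -0.01], [[-0.3, 0.03, 0], -0.01]]}}

```text
clock: 36.55
tool_pos: [0.5271, -0.0547, 0.0064]
eef_rot: [3.088, -0.28, 0.012]
contact_force: [2.2, -2.3, -0.7]
opening: -0.001
```

>>> {"op": "play_rows", "data": {"motion": [[[-0.05, 0, 0], 0], [[-0.1, 0.01, 0], -0.01], [[-0.15, 0.01, 0], -0.01], [[-0.2, 0.02, 0], -0.01], [[-0.23, 0.02, 0], -0.01], [[-0.25, 0.02, 0], -0.01], [[-0.25, 0.02, 0], -0.01], [[-0.25, 0.02, 0], -0.01]]}}

```text
clock: 37.22
tool_pos: [0.5246, -0.0545, 0.0064]
eef_rot: [3.087, -0.295, 0.011]
contact_force: [2.5, -2.3, 0.5]
opening: -0.005
```

>>> {"op": "play_rows", "data": {"motion": [[[-0.05, 0, 0], 0], [[-0.1, 0.01, 0], -0.01], [[-0.15, 0.01, 0], -0.01], [[-0.18, 0.02, 0], -0.01], [[-0.2, 0.02, 0], -0.01], [[-0.2, 0.02, 0], -0.01], [[-0.2, 0.02, 0], -0.01], [[-0.2, 0.02, 0], -0.01]]}}

```text
clock: 37.88
tool_pos: [0.5225, -0.0543, 0.0063]
eef_rot: [3.085, -0.311, 0.011]
contact_force: [1.4, -1.6, -0.3]
opening: -0.002
```

>>> {"op": "play_rows", "data": {"motion": [[[-0.05, 0, 0], 0], [[-0.1, 0.01, 0], -0.01], [[-0.15, 0.01, 0], -0.01], [[-0.18, 0.02, 0], -0.01], [[-0.2, 0.02, 0], -0.01], [[-0.2, 0.02, 0], -0.01], [[-0.2, 0.02, 0], -0.01], [[-0.2, 0.02, 0], -0.01]]}}

```text
clock: 38.55
tool_pos: [0.5208, -0.0542, 0.0064]
eef_rot: [3.084, -0.326, 0.011]
contact_force: [3.9, -2.5, -1.1]
opening: -0.002
```

>>> {"op": "play_rows", "data": {"motion": [[[-0.05, 0, 0], 0], [[-0.1, 0.01, 0], -0.01], [[-0.15, 0.01, 0], -0.01], [[-0.18, 0.02, 0], -0.01], [[-0.2, 0.02, 0], -0.01], [[-0.2, 0.02, 0], -0.01], [[-0.2, 0.02, 0], -0.01], [[-0.2, 0.02, 0], -0.01]]}}

```text
clock: 39.22
tool_pos: [0.5193, -0.0541, 0.0065]
eef_rot: [3.082, -0.342, 0.013]
contact_force: [5.2, -3.0, -1.2]
opening: 0.003
```

>>> {"op": "play_rows", "data": {"motion": [[[-0.05, 0.02, 0], 0], [[-0.1, 0.04, 0], 0], [[-0.14, 0.05, 0], 0], [[-0.17, 0.05, 0], 0], [[-0.2, 0.05, 0], 0], [[-0.2, 0.05, 0], 0], [[-0.2, 0.05, 0], 0], [[-0.2, 0.05, 0], 0]]}}

```text
clock: 39.88
tool_pos: [0.5179, -0.0538, 0.0066]
eef_rot: [3.081, -0.342, 0.015]
contact_force: [5.2, -3.1, -2.0]
opening: -0.003
```

Run:
```python
from h import *
s_=snap("side","s8.png")
s=ctrl.get_state();print(s["tool_pos"],s["contact_force"],s["eef_rot"],s["clock"])
b=s_[160:260,250:390,::-1]
cv2.imwrite("pics/c8.png",cv2.resize(b,(770,550),interpolation=cv2.INTER_CUBIC))
strip("pics/s8.png",(188,225,300,345))
```

```text
[ 0.51786364 -0.05379753  0.00662525] [ 4.71257974 -3.23538896 -2.71693825] [ 3.08140033 -0.34196864  0.01466887] 39.9333
strip mid 0.5132433 0.009921147 dir 80.057976 113
```

View pics/c8.png

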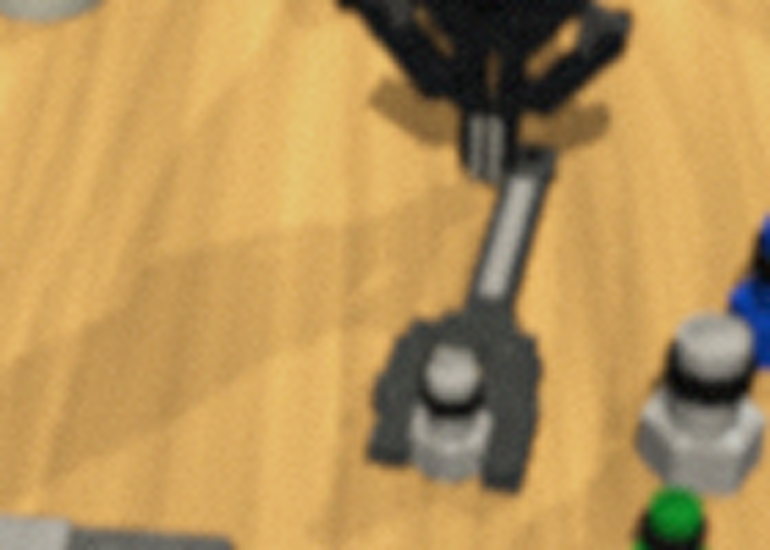

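>>> {"op": "play_rows", "data": {"motion": [[[-0.06, 0.02, 0.02], 0], [[-0.12, 0.03, 0.02], 0], [[-0.17, 0.04, 0.02], 0], [[-0.22, 0.04, 0.02], 0], [[-0.25, 0.05, 0.02], 0], [[-0.25, 0.05, 0.02], 0], [[-0.25, 0.05, 0.02], 0], [[-0.25, 0.05, 0.02], 0]]}}

```text
clock: 40.6
tool_pos: [0.5162, -0.0535, 0.007]
eef_rot: [3.081, -0.342, 0.018]
contact_force: [5.4, -2.6, -1.8]
opening: -0.002
```

>>> {"op": "play_rows", "data": {"motion": [[[-0.06, 0.02, 0.0], 0], [[-0.12, 0.03, 0.0], 0], [[-0.17, 0.04, 0.0], 0], [[-0.2, 0.04, 0.0], 0], [[-0.2, 0.04, 0.0], 0], [[-0.2, 0.04, 0.0], 0], [[-0.2, 0.04, 0.0], 0], [[-0.2, 0.04, 0.0], 0]]}}

```text
clock: 41.27
tool_pos: [0.515, -0.0532, 0.0072]
eef_rot: [3.081, -0.342, 0.02]
contact_force: [5.3, -2.2, -1.5]
opening: -0.0
```

Run:
```python
from h import *
s_=snap("side","s9.png");t=snap("top","t9.png")
s=ctrl.get_state();print(s["tool_pos"],s["contact_force"],s["eef_rot"],s["clock"])
b=s_[160:260,250:390,::-1]
cv2.imwrite("pics/c9.png",np.vstack([cv2.resize(b,(420,300),interpolation=cv2.INTER_CUBIC),cv2.resize(t[160:260,220:360,::-1],(420,300),interpolation=cv2.INTER_CUBIC)]))
for r in ((188,225,300,345),(190,222,325,350)):strip("pics/s8.png",r);strip("pics/s9.png",r)
```

```text
[ 0.51499849 -0.05319046  0.00714169] [ 5.04439728 -2.27014471 -1.56989458] [ 3.0807986  -0.34202982  0.02008256] 41.3667
strip mid 0.5132433 0.009921147 dir 80.057976 113
strip mid 0.5123847 0.013029842 dir 80.40657 103
strip mid 0.5112999 0.0046249772 dir 77.515366 132
strip mid 0.50938964 0.004667792 dir 76.94484 133
```

View pics/c9.png

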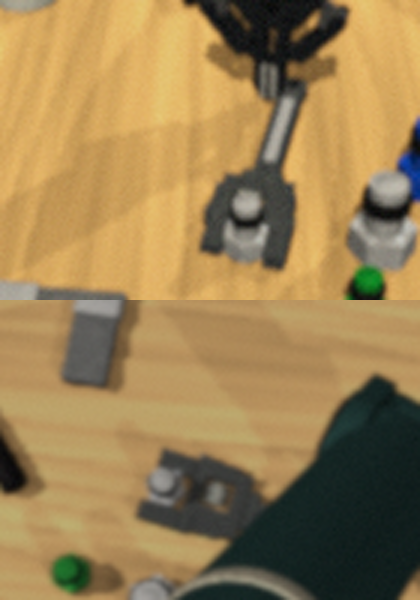

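Run:
```python
from h import *
t=cv2.imread("pics/t9.png")
r0,r1,c0,c1=205,240,262,305
hsv=cv2.cvtColor(t[r0:r1,c0:c1],cv2.COLOR_BGR2HSV);m=((hsv[...,1]<60)&(hsv[...,2]>90)).astype(np.uint8)
k,l,s,c=cv2.connectedComponentsWithStats(m)
for i in range(1,k): print(s[i],c[i]+[c0,r0],ray("top",*(c[i]+[c0,r0]),.0208))
a=cv2.imread("pics/s8.png")
print(ctrl.get_state()["tool_pos"])
```

```text
[ 7 10 11 14 90] [273.57777778 221.44444444] [0.53913249 0.14089784 0.0208    ]
[27 16  6  7 32] [291.625   224.09375] [0.53620858 0.0947769  0.0208    ]
[18 18  1  1  1] [280. 223.] [0.53652642 0.12431577 0.0208    ]
[ 0.51499849 -0.05319046  0.00714169]
```

>>> {"op": "play_rows", "data": {"motion": [[[0.3, 0, 0], 0], [[0.8, 0, 0], 0], [[1.5, 0, 0.5], 0], [[2, 0, 2], 0], [[2.2, 0, 4], 0], [[2.2, 3, 5], 0], [[2.2, 7, 5], 0], [[2.2, 10, 5], 0]]}}

```text
clock: 42.03
tool_pos: [0.5369, 0.0496, 0.058]
eef_rot: [3.083, -0.342, 0.019]
contact_force: [0.1, 1.4, 0.0]
opening: -0.002
```

>>> {"op": "play_rows", "data": {"motion": [[[0, 2.5, -0.5], 0], [[0, 3.8, -1.5], 0], [[0, 3.8, -2.5], 0], [[0, 3.8, -3.1], 0], [[0, 3.8, -3.3], 0], [[0, 3.8, -3.45], 0], [[0, 3.8, -3.55], 0], [[0, 3.8, -3.55], 0]]}}

```text
clock: 42.7
tool_pos: [0.537, 0.0861, 0.0225]
eef_rot: [3.082, -0.346, 0.018]
contact_force: [0.5, 0.2, 0.3]
opening: 0.001
```

>>> {"op": "play_rows", "data": {"motion": [[[0, 0, -0.05], 0], [[0, 0, -0.1], 0], [[0, 0, -0.13], 0], [[0, 0, -0.15], 0], [[0, 0, -0.17], 0], [[0, 0, -0.17], 0], [[0, 0, -0.17], 0], [[0, 0, -0.17], 0]]}}

```text
clock: 43.37
tool_pos: [0.537, 0.0862, 0.0208]
eef_rot: [3.082, -0.346, 0.019]
contact_force: [0.1, -1.1, -0.2]
opening: -0.0
```

>>> {"op": "play_rows", "data": {"motion": [[[0, 0.03, -0.04], 0], [[0, 0.05, -0.08], 0], [[0, 0.05, -0.1], 0], [[0, 0.05, -0.12], 0], [[0, 0.05, -0.14], 0], [[0, 0.05, -0.16], 0], [[0, 0.05, -0.16], 0], [[0, 0.05, -0.16], 0]]}}

```text
clock: 44.03
tool_pos: [0.5371, 0.0866, 0.0198]
eef_rot: [3.082, -0.346, 0.019]
contact_force: [-1.5, -0.1, 8.6]
opening: -0.002
```

>>> {"op": "play_rows", "data": {"motion": [[[0.01, 0.05, -0.09], 0], [[0.02, 0.1, -0.09], 0], [[0.03, 0.15, -0.09], 0], [[0.04, 0.2, -0.09], 0], [[0.05, 0.25, -0.09], 0], [[0.06, 0.3, -0.09], 0], [[0.06, 0.3, -0.09], 0], [[0.06, 0.3, -0.09], 0]]}}

```text
clock: 44.7
tool_pos: [0.5372, 0.0869, 0.0197]
eef_rot: [3.08, -0.349, 0.017]
contact_force: [-4.5, -6.3, 11.8]
opening: -0.002
```

>>> {"op": "play_rows", "data": {"motion": [[[0, 0, 0.4], 0], [[0, 0, 1.5], 0], [[0, -2, 3], 0], [[0, -5, 4], 0], [[0, -9, 4], 0], [[-0.5, -12, 4], 0], [[-0.8, -13.8, 3], 0], [[-0.8, -13.8, 1.5], 0]]}}

```text
clock: 45.37
tool_pos: [0.53, -0.0563, 0.0367]
eef_rot: [3.077, -0.359, 0.024]
contact_force: [0.5, -0.3, 0.0]
opening: -0.005
```

>>> {"op": "play_rows", "data": {"motion": [[[0, 0.3, -0.7], 0], [[0, 0.5, -1.5], 0], [[0, 0.5, -2.2], 0], [[0, 0.5, -2.8], 0], [[0, 0.5, -3.0], 0], [[-0.2, 0.5, -3.0], 0], [[-0.5, 0.5, -3.0], 0], [[-0.8, 0.5, -3.0], 0]]}}

```text
clock: 46.03
tool_pos: [0.5219, -0.0512, 0.0069]
eef_rot: [3.077, -0.359, 0.024]
contact_force: [0.2, -0.3, 0.1]
opening: -0.002
```

>>> {"op": "play_rows", "data": {"motion": [[[-0.1, 0.02, 0], 0], [[-0.2, 0.04, 0], 0], [[-0.3, 0.06, 0], 0], [[-0.4, 0.08, 0], 0], [[-0.5, 0.1, 0], 0], [[-0.6, 0.12, 0], 0], [[-0.6, 0.12, 0], 0], [[-0.6, 0.12, 0], 0]]}}

```text
clock: 46.7
tool_pos: [0.517, -0.0503, 0.0073]
eef_rot: [3.077, -0.359, 0.028]
contact_force: [5.5, -2.0, -0.5]
opening: -0.002
```

>>> {"op": "play_rows", "data": {"motion": [[[-0.05, 0.01, 0], 0], [[-0.1, 0.02, 0], 0], [[-0.15, 0.03, 0], 0], [[-0.15, 0.03, 0], 0], [[-0.15, 0.03, 0], 0], [[-0.15, 0.03, 0], 0], [[-0.15, 0.03, 0], 0], [[-0.15, 0.03, 0], 0]]}}

```text
clock: 47.37
tool_pos: [0.516, -0.0501, 0.0074]
eef_rot: [3.076, -0.359, 0.03]
contact_force: [4.8, -0.7, -1.4]
opening: -0.003
```

Run:
```python
from h import *
s_=snap("side","s10.png")
s=ctrl.get_state();print(s["tool_pos"],s["contact_force"],s["eef_rot"],s["clock"])
b=s_[160:260,250:390,::-1]
cv2.imwrite("pics/c10.png",cv2.resize(b,(770,550),interpolation=cv2.INTER_CUBIC))
for r in ((188,225,325,350),(190,222,325,350)):
    for n in("s8","s9","s10"): strip(f"pics/{n}.png",r)
```

```text
[ 0.51597569 -0.05009564  0.00738624] [ 5.38269834 -2.2501394  -0.78491608] [ 3.07646045 -0.35871446  0.02950172] 47.4167
strip mid 0.5112999 0.0046249772 dir 77.515366 132
strip mid 0.50938964 0.004667792 dir 76.94484 133
strip mid 0.5104043 0.005420278 dir 77.08829 131
strip mid 0.5112999 0.0046249772 dir 77.515366 132
strip mid 0.50938964 0.004667792 dir 76.94484 133
strip mid 0.5104043 0.005420278 dir 77.08829 131
```

View pics/c10.png

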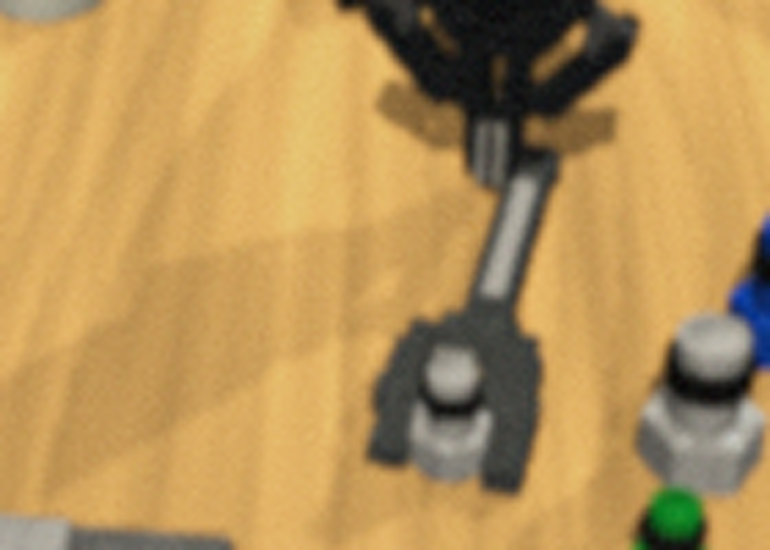

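>>> {"op": "play_rows", "data": {"motion": [[[0.3, 0, 0], 0], [[0.8, 0, 0], 0], [[1.5, 0, 0.5], 0], [[2, 0, 2], 0], [[2.1, 0, 4], 0], [[2.1, 3, 5], 0], [[2.1, 7, 5], 0], [[2.1, 10, 5], 0]]}}

```text
clock: 48.08
tool_pos: [0.537, 0.0524, 0.0582]
eef_rot: [3.078, -0.359, 0.029]
contact_force: [1.1, 1.0, -1.0]
opening: 0.001
```

Run:
```python
from h import *
s_=snap("side","s11.png")
s=ctrl.get_state();print(s["tool_pos"],s["contact_force"],s["clock"])
for n in("s9","s10","s11"): strip(f"pics/{n}.png",(190,222,325,350))
```

```text
[0.53645774 0.06013975 0.05725675] [-0.36730827  6.64219831 -0.64002855] 48.1333
strip mid 0.50938964 0.004667792 dir 76.94484 133
strip mid 0.5104043 0.005420278 dir 77.08829 131
strip mid 0.51362246 0.014085431 dir 77.553955 104
```

>>> {"op": "play_rows", "data": {"motion": [[[0, 1.5, -0.5], 0], [[0, 2.6, -1.5], 0], [[0, 2.65, -2.5], 0], [[0, 2.65, -3.1], 0], [[0, 2.65, -3.4], 0], [[0, 2.65, -3.55], 0], [[0, 2.65, -3.6], 0], [[0, 2.65, -3.6], 0]]}}

```text
clock: 48.8
tool_pos: [0.5367, 0.0854, 0.0213]
eef_rot: [3.082, -0.348, 0.026]
contact_force: [0.9, 0.3, -0.3]
opening: 0.003
```

>>> {"op": "play_rows", "data": {"motion": [[[0, 0, -0.04], 0], [[0, 0, -0.08], 0], [[0, 0, -0.12], 0], [[0, 0, -0.15], 0], [[0, 0, -0.17], 0], [[0, 0, -0.17], 0], [[0, 0, -0.17], 0], [[0, 0, -0.17], 0]]}}

```text
clock: 49.47
tool_pos: [0.5368, 0.0854, 0.0198]
eef_rot: [3.082, -0.348, 0.026]
contact_force: [-0.1, -1.3, 2.6]
opening: 0.0
```

>>> {"op": "play_rows", "data": {"motion": [[[0, 0, -0.09], 0], [[0.01, 0.06, -0.09], 0], [[0.02, 0.12, -0.09], 0], [[0.03, 0.18, -0.09], 0], [[0.05, 0.24, -0.09], 0], [[0.06, 0.28, -0.09], 0], [[0.06, 0.28, -0.09], 0], [[0.06, 0.28, -0.09], 0]]}}

```text
clock: 50.13
tool_pos: [0.5369, 0.0856, 0.0194]
eef_rot: [3.08, -0.351, 0.025]
contact_force: [-3.3, -6.0, 9.6]
opening: 0.0
```

>>> {"op": "play_rows", "data": {"motion": [[[0, 0, 0.4], 0], [[0, 0, 1.5], 0], [[0, -0.5, 3], 0], [[0, -2, 5], 0], [[0, -4, 7], 0], [[-1, -7, 9], 0], [[-2, -10, 11], 0], [[-3, -13, 12], 0]]}}

```text
clock: 50.8
tool_pos: [0.5078, -0.0451, 0.142]
eef_rot: [3.081, -0.349, 0.03]
contact_force: [1.5, -0.7, -0.5]
opening: 0.005
```

>>> {"op": "play_rows", "data": {"motion": [[[-1, -2, 1], 0], [[-2, -4, 2], 0], [[-3, -6, 3], 0], [[-4, -8, 4], 0], [[-5, -10, 4], 0], [[-5, -10, 4], 0], [[-5, -10, 4], 0], [[-5, -10, 4], 0]]}}

```text
clock: 51.47
tool_pos: [0.4581, -0.1443, 0.1823]
eef_rot: [3.082, -0.348, 0.031]
contact_force: [-0.6, 0.2, 0.4]
opening: 0.001
```

Run:
```python
from h import *
s_=snap("side","s12.png");t=snap("top","t12.png")
s=ctrl.get_state();print(s["tool_pos"],s["contact_force"],s["clock"])
strip("pics/s12.png",(185,222,320,350))
a=cv2.resize(s_[:,:,::-1],(480,300));b=cv2.resize(t[:,:,::-1],(480,300))
cv2.imwrite("pics/c12.png",np.vstack([a,b]))
```

```text
[ 0.45821929 -0.14397967  0.18199434] [-0.32136318  0.21555051  1.17961589] 51.5667
strip mid 0.51203376 0.005226359 dir 78.23435 129
```

View pics/c12.png

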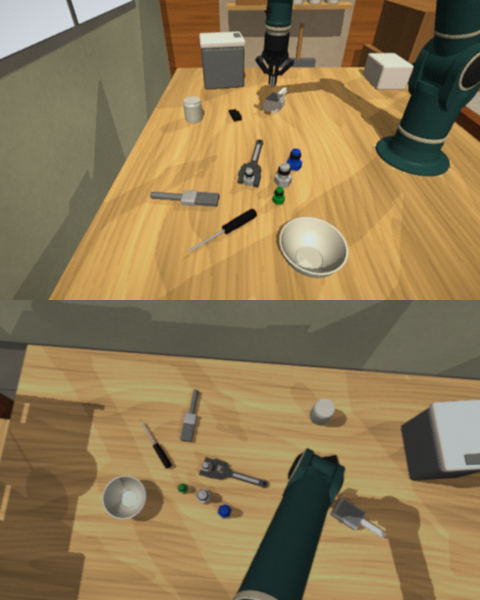

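```bash
python3 -c "
from bench import ctrl
print(ctrl.close_job())"
```

```text
the job is handed in; nothing more can be done
None
```

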